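Unlatch the ball dish and present its spout to the cup

TASK

Turn the black latch knob on the wooden stand clockwise until it clicks over and its tongue is clear of the metal dish. Then lift the dish by its bridge handle and turn it a quarter turn so that its pouring spout points at the white cup, keeping it level so that the loose steel ball stays inside the ring in the middle of the dish and without touching the ball. Finish while still holding the dish like that, level and still, about 10 cm above its place on the stand; leave the cup, the amber jar and the wick spool where they stand.

Things in the scene. Friction and masses are not known exactly. Their poses are not given: they have to be found in the camera images.
- stand: fixed wooden board, 220 x 180 x 10 mm, on the table. Origin on the table under the middle of the dish's place; +x runs from the latch knob through the dish's middle; board from x = -145 to +75 mm. Four steel pins 8 mm thick, 13 mm tall at x = +-14.5, y = +-71 mm keep the dish's handle ears between them with 2 mm play: the dish must rise 20 mm before it can be turned
- latch (a joint): turn of the latch knob in rad, growing CLOCKWISE seen from above. 0 = locked: its tongue, in line with the grip bar, points at the dish, 3 mm above its rim, so the dish cannot be lifted. A spring holds it at 0 with about 0.09 N m; past 0.6 it snaps over and drives itself to the stop at 1.2 and stays there; the dish is then free
- latch_grip (a point): grip point of the latch knob, on its upright axis, 72 mm above the table, 100 mm from the dish's middle on the stand's -x side. The grip is a black bar 46 mm long, 11 mm thick, from 49 to 85 mm above the table, grasped across its thickness; it lies along this point's x axis, which turns with the knob (the stand's +x when locked)
- dish: loose round aluminium dish, 125 mm across, 0.2 to 0.45 kg. Origin at the centre of its underside (10 mm above the table at the start), z up, +x along its open pouring spout (34 mm wide, reaching 88 mm out). Axes at the start as the stand's. Floor: a 7 degree cone, lowest in the middle; rim 22 mm high; a thin engraved ring of 25 mm radius. Handle ears reach 80 mm out along +-y
- dish_handle (a point): middle of the dish's wooden handle bar, straight above the dish's middle, 80 mm above its underside; axes as the dish's. The bar is 160 mm long along y, 12 mm thick along x, 18 mm high, on a post at either end (y = +-72 mm), free between. Grasp it at its middle across its thickness; 37 mm lie between bar and ball
- dish_mid (a point): point of the dish where the ball's centre is when it rests in the middle: on the dish's axis, 20 mm above its underside
- ball_center (a point): centre of the loose steel ball, 28 mm across, 90 g, resting in the middle of the dish
- cup_center (a point): centre (half-way up) of the round body of the white ceramic cup, 72 mm across, 75 mm tall, with a loop handle on one side. It stands about 17 cm from the middle of the dish, on the stand's +y or -y side, roughly abreast of the dish. The spout has to point at this point, seen from above
- jar_center (a point): centre of the amber glass jar, 64 mm across, 85 mm tall, on the other side of the stand; leave alone
- spool_center (a point): centre of the wick spool, 60 mm across, 50 mm tall, standing to the left; leave alone
- ball: the same steel ball; its origin lies on its surface and turns with it as it rolls, so use the centre
Mind the look-alikes: they are no part of the job. There is more than one size of the ball; the job needs the smallest.

How it is judged:
By the outcome, as a careful person would: the job done as asked, in the order asked, and still so for the second after the job is handed in, while the arm keeps its last pose, push and grip.
It also fails if it takes over 48 s, if anything falls off the work surface, if the arm or the gripper's body presses on something with over 40 N, if the wrist force passes 120 N, or if a joint passes its speed limit or range.

ROBOT

A 7-joint arm with a two-finger parallel gripper is mounted at the origin on a cart in front of the work surface, level with it; the furniture and walls round the work are solid. World frame = base frame: x ahead of the robot, y to its left, z up, the work surface at z = 0. Lengths are in mm, angles in rad, forces in N, time in s.
With the tool pointing down it reaches from about 425 to 875 mm from the base axis. Payload 9.9 kg.
Tool frame: the origin (TCP) lies on the front face of the gripper's body, between the roots of the fingers; the fingertips stand 73 mm ahead of it and the grasp point (between the pads) lies 54 mm ahead of it (robot.tip_reach is the z of the fingertips in the tool frame, in mm); z points along the fingers, y is the line along which they close (so a half turn about z gives the same grasp; the last joint's range is limited). The gripper opens to 85 mm and grips with 20 to 120 N. Pads are 22 mm wide; open, the fingers measure 114 mm over their backs; the gripper's body (76 mm by 85 mm) begins 54 mm behind the grasp point. The pads swing forward as they close: fully open they stand 13 mm farther back than shut.
Start: joints at [-1.329, 0.576, 0.025, 1.437, -0.015, 1.129, -0.057], TCP at [216.039, 639.499, 303.889] pointing down, gripper open.
Joint ranges: [-2.76, 2.76], [-0.34, 2.15], [-1.52, 1.57], [0.19, 2.46], [-1.09, 4.23], [0.17, 1.99], [-2.82, 2.82]. Speed limits (rad/s): [2.22, 2.22, 3.01, 3.01, 3.14, 3.14, 3.14].

INTERFACE

Orientations are given as a rotation vector (axis times angle).
In Python, from rig import robot gives the robot as it stands.
- The arm moves only by the tool apply_moves, never from a script. Its argument "moves" is a list that holds one entry, the list of rows, each a list of 7 numbers: the turn, a rotation vector about the world's x, y, z in rad, then the shift along the world's x, y, z in mm, then the gripper's target within -1 to 1 (shut at 1, half-way at 0, fully open at -1). In form: [[[ax, ay, az, tx, ty, tz, fingers], ...]]. A call has 1 to 8 rows; each row is the pose to reach, as a shift and turn from the pose commanded when the call began; what a row does not reach only later rows make up. A row lasts 1/10 s, in which the tool goes at most 50 mm and 8.59 degrees, less where a joint would pass 70% of its speed; a pose out of reach is approached as far as the arm can. A call with a gripper value outside its range is refused whole. The fingers move at their own pace and stop on an object; the grip force is fixed at half the most. Time passes only in rows, so rows that repeat a pose let the fingers close. It gives the time, the measured TCP pose, the force, the opening and the grip force at its end, in the units of the state.
- robot.read_state(): the state, without advancing time (a new reading comes with each control period).
- robot.grab_frame(name): name is "scene" or "top" or "wrist"; returns (picture, depth): 400x640x3 uint8, blue, green, red; 400x640 float32, mm along the optical axis (not along the pixel's ray), 0 where there is no reading.
- robot.camera_model(name): a dict with "camera_matrix" (3x3 intrinsics, pixels), "R" (3x3) and "t" (3): a world point X has camera coordinates R X + t; the wrist camera has in their place "mount" (4x4, takes a point from camera to tool coordinates, whose origin is the TCP and whose axes are the flange's). Camera axes: x right, y down, z forward; pixel columns grow to the right and rows downward; lengths in mm; the calibration is good to about 2 mm. A picture is of the moment at which its call begins: read the wrist's pose just before it. camera_model takes no time and is no camera call.
- robot.finish_job(): hands the job in; it is judged then, once.
The state is a dict: "clock": time; "joint_pos": joint angles; "qvel": joint speeds; "joint_efforts": joint torques, N m; "ee_pos": TCP position; "tool_rot": TCP orientation; "contact_force": force on the tool from outside, world axes, zero at the start; "wrist_torque": the same for the moment, N m; "finger_gap": opening from 0.0 (shut) to 1.0 (fully open); "finger_force": force on a finger pad.
Only numpy, scipy, OpenCV 4.12 (cv2) and the standard library are available. Lean on these libraries where they do the work, as an engineer would, in place of code of your own. Each camera call takes 0.05 s, during which the arm holds its last target. There are 200 camera calls.

## Working session

There is one attempt and no reset: what is moved stays moved. The work goes in short steps, Python scripts to look and compute and a tool call to move; the robot and the scene stay as the last step left them, time stands still between calls to the robot, and variables do not carry over. Pictures are saved under pics/ and viewed, at most 10 in all, crops included, and the job is handed in when it is done.

Besides the shell and the picture viewer there is one more tool, called after ">>>" by a JSON object that holds its "api" and its "payload". apply_moves: Moves the arm, as the interface text tells. Its arguments: {"type":"object","properties":{"moves":{"type":"array","items":{"type":"array","items":{"type":"array","items":{"type":"number"}}}}},"required":["moves"]}

```bash
mkdir -p pics; ls
python3 - <<'E'
from rig import robot
import cv2,numpy as np
s=robot.read_state();print({k:np.round(v,3) for k,v in s.items()})
for n in("scene","top"):
    p,d=robot.grab_frame(n);cv2.imwrite(f"pics/{n}0.png",p);np.save(f"pics/{n}0.npy",d)
    m=robot.camera_model(n);print(n,np.round(m["camera_matrix"],1),np.round(m["R"],3),np.round(m["t"],1))
print(robot.camera_model("wrist"))
E
```

```text
pics
{'clock': np.float64(0.0), 'joint_pos': array([-1.329,  0.577,  0.025,  1.438, -0.015,  1.129, -0.056]), 'qvel': array([ 0.   ,  0.001,  0.001, -0.   ,  0.   ,  0.   ,  0.001]), 'joint_efforts': array([-0.0000e+00, -7.6576e+01,  2.2500e+00, -2.8596e+01,  1.5000e-02,
        1.3000e-02,  0.0000e+00]), 'ee_pos': array([215.902, 639.181, 303.056]), 'tool_rot': array([-5.09e-01, -3.10e+00,  3.00e-03]), 'contact_force': array([-0.526, -0.247,  0.331]), 'wrist_torque': array([0.022, 0.013, 0.056]), 'finger_force': np.float64(0.0), 'finger_gap': np.float64(1.0)}
scene [[452.9   0.  317.9]
 [  0.  452.9 200.3]
 [  0.    0.    1. ]] [[-0.457 -0.89  -0.003]
 [-0.483  0.251 -0.839]
 [ 0.747 -0.382 -0.544]] [387.6 318.  676. ]
top [[501.1   0.  324.2]
 [  0.  501.1 206. ]
 [  0.    0.    1. ]] [[-0.    -1.    -0.008]
 [-0.998  0.001 -0.056]
 [ 0.056  0.008 -0.998]] [ 129.4  586.6 1403.1]
{'camera_matrix': array([[329.79368392,   0.        , 320.39616016],
       [  0.        , 329.79368392, 200.17848345],
       [  0.        ,   0.        ,   1.        ]]), 'mount': array([[ 2.38785440e-04, -9.46064159e-01, -3.23979242e-01,
         8.32964022e+01],
       [ 9.99999971e-01,  2.17571564e-04,  1.01700262e-04,
        -5.50464386e-01],
       [-2.57263023e-05, -3.23979257e-01,  9.46064184e-01,
        -7.07273630e+01],
       [ 0.00000000e+00,  0.00000000e+00,  0.00000000e+00,
         1.00000000e+00]])}
```

View pics/top0.png

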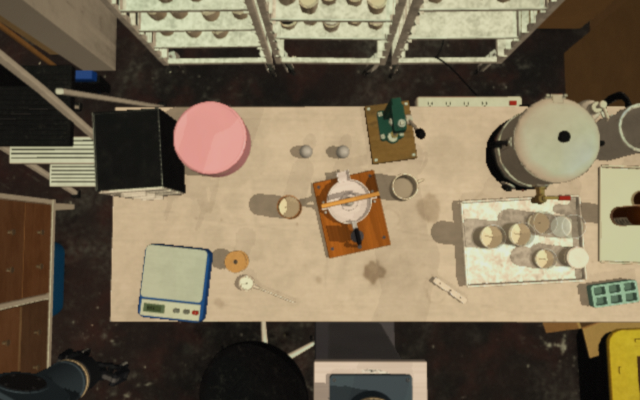

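View pics/scene0.png

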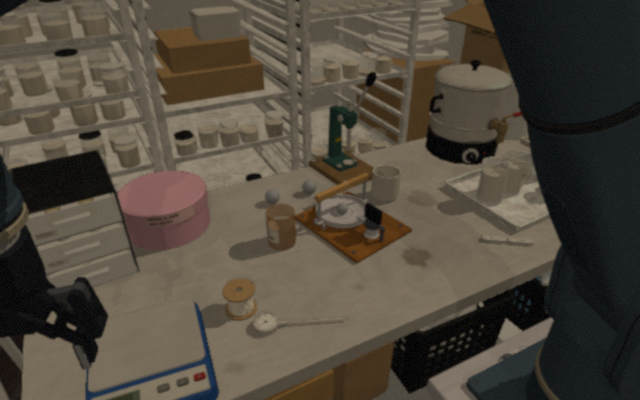

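The top view shows the stand around (350,212), the knob at (358,236), the dish at (348,200), the cup at (404,186), the jar at (289,206) and the spool at (236,261). Next I measure them.

```bash
cat > h.py <<'E'
import numpy as np,cv2
from rig import robot
from scipy.spatial.transform import Rotation as R
def ray(n,uv,z,st=None):
    m=robot.camera_model(n);K=m["camera_matrix"]
    d=np.linalg.inv(K)@np.array([uv[0],uv[1],1.])
    if n=="wrist":
        T=np.eye(4);T[:3,:3]=R.from_rotvec(st["tool_rot"]).as_matrix();T[:3,3]=st["ee_pos"];T=T@m["mount"]
        o=T[:3,3];d=T[:3,:3]@d
    else:
        o=-m["R"].T@m["t"];d=m["R"].T@d
    return o+d*(z-o[2])/d[2]
def state():
    s=robot.read_state();print("t",round(float(s["clock"]),2),"tcp",np.round(s["ee_pos"],1),"R",np.round(R.from_rotvec(s["tool_rot"]).as_matrix(),3).tolist(),"F",np.round(s["contact_force"],1),"gap",np.round(s["finger_gap"],3),np.round(s["finger_force"],1),"q",np.round(s["joint_pos"],2));return s
E
python3 - <<'E'
from h import *
p=cv2.imread("pics/top0.png");c=p[160:265,240:430];cv2.imwrite("pics/topc.png",cv2.resize(c,None,fx=4,fy=4,interpolation=cv2.INTER_CUBIC))
hsv=cv2.cvtColor(p,cv2.COLOR_BGR2HSV)
for uv in[(335,230),(350,203),(358,236),(320,206)]:print(uv,hsv[uv[1],uv[0]])
def big(m,box):
    q=np.zeros_like(m);x0,y0,x1,y1=box;q[y0:y1,x0:x1]=m[y0:y1,x0:x1]
    return q
m=big(cv2.inRange(hsv,(4,130,50),(18,255,255)),(305,165,400,265))
k=max(cv2.findContours(m,0,2)[0],key=cv2.contourArea)
hull=cv2.convexHull(k);r=cv2.minAreaRect(hull);b=cv2.boxPoints(r)
print(r);print([np.round(ray("top",q,10),0)[:2] for q in b])
E
```

```text
(335, 230) [ 13 208 113]
(350, 203) [ 18  57 169]
(358, 236) [ 0 33 23]
(320, 206) [ 14 196 113]
((351.17059326171875, 213.51763916015625), (77.01031494140625, 63.2352294921875), 77.47119140625)
[array([654., 164.]), array([693., -12.]), array([478., -58.]), array([440., 117.])]
```

View pics/topc.png

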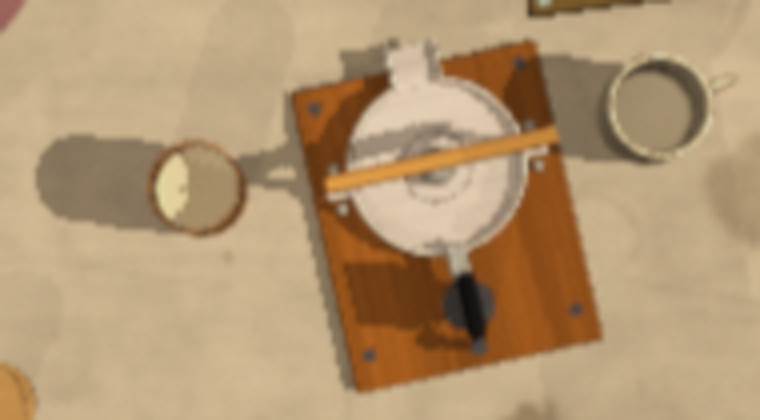

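Run:
```python
from h import *
f=lambda x,y:(240+x/4-.375,160+y/4-.375)
a=ray("top",f(330,184),99);b=ray("top",f(556,133),99);print("handle",a,b,(a+b)/2,np.degrees(np.arctan2(b[1]-a[1],b[0]-a[0]))+90,np.linalg.norm(a-b))
k1=ray("top",f(465,277),85);k2=ray("top",f(479,350),85);print("knob",k1,k2,(k1+k2)/2,"by stand:",566-65*np.cos(.211),53-65*np.sin(.211))
print("cup",ray("top",f(659,107),75));print("jar",ray("top",f(197,187),85))
# handle in scene view
p=cv2.imread("pics/scene0.png");c=p[160:270,290:430];cv2.imwrite("pics/sc.png",cv2.resize(c,None,fx=5,fy=5,interpolation=cv2.INTER_CUBIC))
s=state();print((ray("top",f(471,308),85)[:2]-s["ee_pos"][:2]))
```

```text
handle [583.14060008 134.1153541   99.        ] [617.15101382 -16.82845446  99.        ] [600.14580695  58.64344982  99.        ] 12.697744900283851 154.72795993883318
knob [521.23784865  43.50589133  85.        ] [472.30070835  34.30069621  85.        ] [496.7692785   38.90329377  85.        ] by stand: 502.4415722201641 39.386541286087976
cup [636.79309607 -89.35423148  75.        ]
jar [581.9673127  224.03459493  85.        ]
t 0.1 tcp [215.9 639.2 303.1] R [[-0.947, 0.32, -0.0], [0.32, 0.947, -0.001], [-0.0, -0.001, -1.0]] F [ 0.3  0.1 -0.5] gap 1.002 0.0 q [-1.33  0.58  0.02  1.44 -0.02  1.13 -0.06]
[ 284.49953628 -599.66947504]
```

>>> {"api": "apply_moves", "payload": {"moves": [[[0,0,0.02,10,-20,0,-1],[0,0,0.06,30,-60,0,-1],[0,0,0.1,50,-105,0,-1],[0,0,0.14,70,-150,0,-1],[0,0,0.18,90,-195,0,-1],[0,0,0.22,110,-240,0,-1],[0,0,0.26,130,-285,0,-1],[0,0,0.3,150,-330,0,-1]]]}}

```text
clock: 0.9
ee_pos: [366.4, 307.5, 303.8]
tool_rot: [-0.038, -3.141, 0.0]
contact_force: [0.3, -0.2, 0.2]
finger_gap: 1.002
finger_force: 0.0
```

>>> {"api": "apply_moves", "payload": {"moves": [[[0,0,0.04,20,-45,0,-1],[0,0,0.08,40,-90,0,-1],[0,0,0.12,60,-135,0,-1],[0,0,0.16,85,-180,0,-1],[0,0,0.2,110,-225,0,-1],[0,0,0.243,136,-271,-20,-1],[0,0,0.243,136,-271,-40,-1],[0,0,0.243,136,-271,-40,-1]]]}}

```text
clock: 1.7
ee_pos: [501.3, 36.2, 261.5]
tool_rot: [0.334, -3.119, 0.001]
contact_force: [-0.9, 0.4, -0.5]
finger_gap: 0.997
finger_force: 0.0
```

Run:
```python
from h import *
s=state()
p,d=robot.grab_frame("wrist");cv2.imwrite("pics/w1.png",p)
```

```text
t 1.7 tcp [501.3  36.2 261.5] R [[-0.977, -0.211, -0.005], [-0.211, 0.977, -0.001], [0.005, -0.0, -1.0]] F [-0.9  0.4 -0.5] gap 0.997 0.0 q [-0.21  0.37  0.07  1.94 -0.03  0.83  1.65]
```

View pics/w1.png

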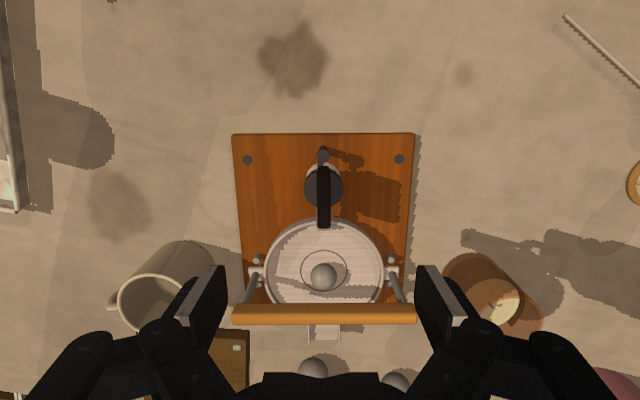

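The wrist view shows the knob bar from (323,165) to (323,227), the handle bar at y≈313 spanning x 233–416, and the ball at (323,277) inside the ring.

Run:
```python
from h import *
s=state();p=cv2.imread("pics/w1.png");hsv=cv2.cvtColor(p,cv2.COLOR_BGR2HSV)
q=cv2.inRange(hsv,(0,0,0),(180,255,45));m=np.zeros_like(q);m[150:240,300:350]=q[150:240,300:350]
for r in range(155,232,8):
    x=np.where(m[r])[0];print(r,x.min() if len(x) else 0,x.max() if len(x) else 0)
for uv in[(323,167),(323,227),(323,197)]:print("knob",ray("wrist",uv,85,s))
a=ray("wrist",(233,308),99,s);b=ray("wrist",(416,308),99,s)
print(a,b,(a+b)/2,np.degrees(np.arctan2(b[1]-a[1],b[0]-a[0]))-90,np.linalg.norm(a-b))
print("board",ray("wrist",(233,134),10,s),ray("wrist",(414,133),10,s))
print("cup",ray("wrist",(166,290),75,s))
```

```text
t 1.75 tcp [501.2  38.1 262.8] R [[-0.977, -0.214, -0.004], [-0.214, 0.977, -0.0], [0.004, 0.0, -1.0]] F [0.2 0.6 0.2] gap 1.001 0.0 q [-0.22  0.37  0.07  1.94 -0.03  0.84  1.65]
155 0 0
163 0 0
171 313 334
179 317 340
187 317 330
195 317 330
203 317 333
211 318 329
219 318 329
227 319 328
knob [475.39583944  34.00245565  85.        ]
knob [524.38517103  44.86712965  85.        ]
knob [499.1388837   39.26810078  85.        ]
[607.35077824 -14.76616653  99.        ] [574.26048664 136.34895245  99.        ] [590.80563244  60.79139296  99.        ] 12.35133831719233 154.6956579314453
board [478.87983411 -54.12355854  10.        ] [440.35634894 117.22504403  10.        ]
cup [620.17983129 -80.57832485  75.        ]
```

>>> {"api": "apply_moves", "payload": {"moves": [[[0,0,0,-1,1,-25,-1],[0,0,0,-1,1,-55,-1],[0,0,0,-1,1,-85,-0.3],[0,0,0,-1,1,-110,-0.3],[0,0,0,-1,1,-128,-0.3],[0,0,0,-1,1,-137,-0.3],[0,0,0,-1,1,-137,1],[0,0,0,-1,1,-137,1]]]}}

```text
clock: 2.55
ee_pos: [501.4, 40.2, 127.9]
tool_rot: [-0.342, 3.122, 0.0]
contact_force: [0.4, -0.2, 0.1]
finger_gap: 0.319
finger_force: 0.0
```

>>> {"api": "apply_moves", "payload": {"moves": [[[0,0,0,0,0,0,1],[0,0,0,0,0,0,1],[0,0,0,0,0,0,1],[0,0,0,0,0,0,1],[0,0,0,0,0,0,1]]]}}

```text
clock: 3.05
ee_pos: [501.9, 38.5, 128.3]
tool_rot: [-0.338, 3.121, -0.002]
contact_force: [0.0, -4.0, 6.3]
finger_gap: 0.117
finger_force: 59.0
```

>>> {"api": "apply_moves", "payload": {"moves": [[[0,0,-0.06,0,0,0,1],[0,0,-0.16,0,0,0,1],[0,0,-0.28,0,0,0,1],[0,0,-0.4,0,0,0,1],[0,0,-0.52,0,0,0,1],[0,0,-0.64,0,0,0,1],[0,0,-0.76,0,0,0,1],[0,0,-0.86,0,0,0,1]]]}}

```text
clock: 3.85
ee_pos: [502.1, 39.4, 128.3]
tool_rot: [0.999, 2.975, 0.002]
contact_force: [0.9, -1.6, 4.8]
finger_gap: 0.121
finger_force: 58.8
```

>>> {"api": "apply_moves", "payload": {"moves": [[[0,0,-0.1,0,0,0,1],[0,0,-0.2,0,0,0,1],[0,0,-0.27,0,0,0,1],[0,0,-0.32,0,0,0,1],[0,0,-0.32,0,0,0,1],[0,0,-0.32,0,0,0,1]]]}}

```text
clock: 4.45
ee_pos: [502.4, 39.6, 128.3]
tool_rot: [1.454, 2.782, 0.004]
contact_force: [1.3, -0.6, 5.5]
finger_gap: 0.112
finger_force: 59.1
```

Run:
```python
from h import *
s=state();print(s["wrist_torque"])
```

```text
t 4.45 tcp [502.4  39.6 128.3] R [[-0.571, 0.821, 0.004], [0.821, 0.571, 0.001], [-0.001, 0.003, -1.0]] F [ 1.3 -0.6  5.5] gap 0.112 59.1 q [-0.42  0.6   0.37  2.09 -0.43  0.52  0.88]
[-0.26677108 -0.31588321 -0.11379787]
```

>>> {"api": "apply_moves", "payload": {"moves": [[[0,0,0,0,0,0,-0.3],[0,0,0,0,0,0,-0.3],[0,0,0,0,0,0,-0.3],[0,0,0,0,0,15,-0.3],[0,0,0,0,0,45,-0.3],[0,0,0,0,0,80,-0.3],[0,0,0,0,0,115,-0.3],[0,0,0,0,0,135,-0.3]]]}}

```text
clock: 5.25
ee_pos: [501.4, 39.4, 264.3]
tool_rot: [1.454, 2.783, 0.002]
contact_force: [0.1, 0.8, -0.3]
finger_gap: 0.644
finger_force: 0.0
```

>>> {"api": "apply_moves", "payload": {"moves": [[[0,0,-0.08,20,5,0,-1],[0,0,-0.18,45,10,0,-1],[0,0,-0.28,70,15,0,-1],[0,0,-0.36,90,18,0,-1],[0,0,-0.391,98,20,0,-1],[0,0,-0.391,98,20,0,-1],[0,0,-0.391,98,20,0,-1]]]}}

```text
clock: 5.95
ee_pos: [598.1, 59.1, 261.7]
tool_rot: [-1.966, -2.45, 0.001]
contact_force: [0.7, -0.2, -0.2]
finger_gap: 0.997
finger_force: 0.0
```

Run:
```python
from h import *
s=state()
p,d=robot.grab_frame("wrist");cv2.imwrite("pics/w2.png",p);np.save("pics/w2.npy",d)
s=state()
```

```text
t 5.95 tcp [598.1  59.1 261.7] R [[-0.217, 0.976, -0.001], [0.976, 0.217, -0.0], [0.0, -0.001, -1.0]] F [ 0.7 -0.2 -0.2] gap 0.997 0.0 q [-0.56  0.58  0.62  1.71 -0.39  0.98  0.43]
t 6.0 tcp [598.   59.1 261.8] R [[-0.216, 0.976, -0.001], [0.976, 0.216, 0.0], [0.0, -0.001, -1.0]] F [ 0.8 -0.1  0. ] gap 1.002 0.0 q [-0.56  0.58  0.62  1.71 -0.39  0.98  0.43]
```

View pics/w2.png

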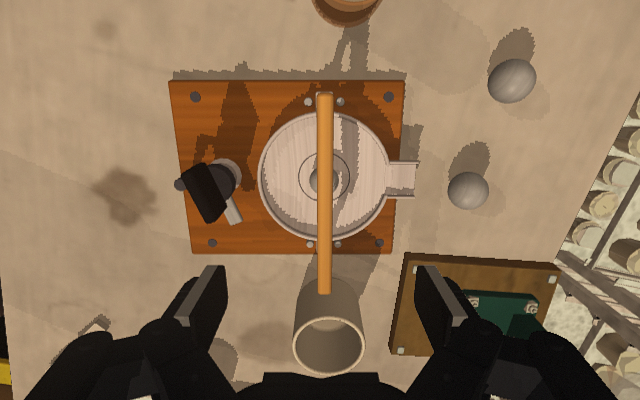

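The latch is over: its tongue at (234,213) points clear of the dish rim. The handle runs from (325,93) to (324,293), the cup rim is at (329,346), and the ball is in the ring at (323,180).

Run:
```python
from h import *
s=robot.read_state();p=cv2.imread("pics/w2.png");hsv=cv2.cvtColor(p,cv2.COLOR_BGR2HSV)
m=cv2.inRange(hsv,(8,110,150),(25,255,255));m[:, :305]=0;m[:,345:]=0;m[:88]=0;m[300:]=0
ys=range(100,290,5);C=[]
for y in ys:
    x=np.where(m[y])[0]
    if len(x)>5:C.append((x.min(),x.max(),y))
C=np.array(C);print(C[::6]);f=np.polyfit(C[:,2],(C[:,0]+C[:,1])/2,1)
v=np.where(m.any(1))[0];print(v.min(),v.max())
a=ray("wrist",(np.polyval(f,95),95),99,s);b=ray("wrist",(np.polyval(f,v.max()),v.max()),99,s)
print(a,b,(a+b)/2,np.degrees(np.arctan2(a[1]-b[1],a[0]-b[0]))-90,np.linalg.norm(a-b))
c=ray("wrist",(329,346),75,s);print("cup",c)
e=R.from_rotvec(s["tool_rot"]).as_matrix();print(np.degrees(np.arctan2(e[1,1],e[0,1])))
for D in[(600,59.5)]:
  for c in[(636.8,-89.35),c[:2],((636.8+c[0])/2,(-89.35+c[1])/2)]:print(np.degrees(np.arctan2(c[1]-D[1],c[0]-D[0])))
```

```text
[[317 332 100]
 [318 331 130]
 [318 331 160]
 [318 331 190]
 [318 330 220]
 [318 330 250]
 [318 330 280]]
94 293
[583.64532948 135.88334021  99.        ] [617.14975542 -16.74920062  99.        ] [600.39754245  59.56706979  99.        ] 12.380657316882761 156.26656417540943
cup [639.45981865 -90.47334601  75.        ]
12.48800149343962
-76.11329437063867
-75.25888515377743
-75.68367101446506
```

>>> {"api": "apply_moves", "payload": {"moves": [[[0,0,0,1.2,0.5,-20,-0.3],[0,0,0,2.4,0.5,-45,-0.3],[0,0,0,2.4,0.5,-70,-0.3],[0,0,0,2.4,0.5,-92,-0.3],[0,0,0,2.4,0.5,-110,-0.3],[0,0,0,2.4,0.5,-118,-0.3],[0,0,0,2.4,0.5,-118,-0.3],[0,0,0,2.4,0.5,-118,-0.3]]]}}

```text
clock: 6.8
ee_pos: [601.6, 59.8, 144.8]
tool_rot: [1.967, 2.449, 0.001]
contact_force: [0.3, -0.4, -0.7]
finger_gap: 0.649
finger_force: 0.0
```

Run:
```python
from h import *
s=state()
p,d=robot.grab_frame("wrist");cv2.imwrite("pics/w3.png",p)
```

```text
t 6.8 tcp [601.6  59.8 144.8] R [[-0.215, 0.977, 0.001], [0.977, 0.215, 0.0], [-0.0, 0.001, -1.0]] F [ 0.3 -0.4 -0.7] gap 0.649 0.0 q [-0.49  0.71  0.52  1.82 -0.5   0.74  0.52]
```

View pics/w3.png

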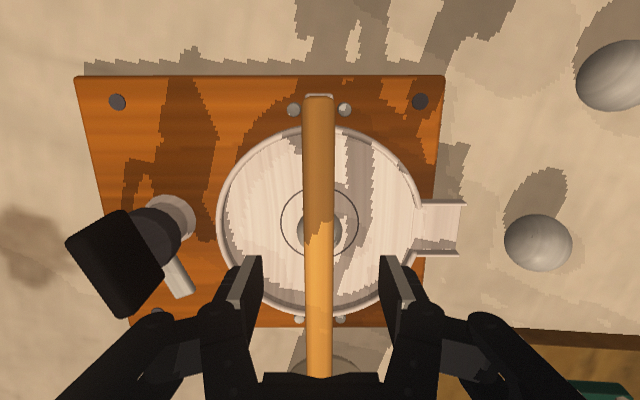

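The bar sits centred between the fingers (pads at x≈263 and 380, bar at about 320). Closing.

>>> {"api": "apply_moves", "payload": {"moves": [[[0,0,0,0,0,0,0.3],[0,0,0,0,0,0,0.5],[0,0,0,0,0,0,0.7],[0,0,0,0,0,0,1],[0,0,0,0,0,0,1],[0,0,0,0,0,0,1],[0,0,0,0,0,0,1],[0,0,0,0,0,0,1]]]}}

```text
clock: 7.65
ee_pos: [601.3, 60.0, 144.2]
tool_rot: [-1.968, -2.449, -0.0]
contact_force: [-2.6, 0.8, 5.4]
finger_gap: 0.127
finger_force: 59.5
```

>>> {"api": "apply_moves", "payload": {"moves": [[[0,0,0,0,0,1,1],[0,0,0,0,0,3,1],[0,0,0,0,0,6,1],[0,0,0,0,0,9,1],[0,0,0,0,0,12,1],[0,0,0,0,0,15,1],[0,0,0,0,0,17,1],[0,0,0,0,0,17,1]]]}}

```text
clock: 8.45
ee_pos: [601.6, 60.0, 161.2]
tool_rot: [1.968, 2.449, 0.001]
contact_force: [0.8, -0.2, -3.7]
finger_gap: 0.127
finger_force: 58.4
```

Run:
```python
from h import *
s=state();print(s["wrist_torque"])
p,d=robot.grab_frame("wrist");cv2.imwrite("pics/w4.png",p)
```

```text
t 8.45 tcp [601.6  60.  161.2] R [[-0.215, 0.977, 0.0], [0.977, 0.215, 0.0], [-0.0, 0.0, -1.0]] F [ 0.8 -0.2 -3.7] gap 0.127 58.4 q [-0.5   0.69  0.54  1.81 -0.49  0.78  0.51]
[ 0.03411486 -0.02490998 -0.01176254]
```

View pics/w4.png

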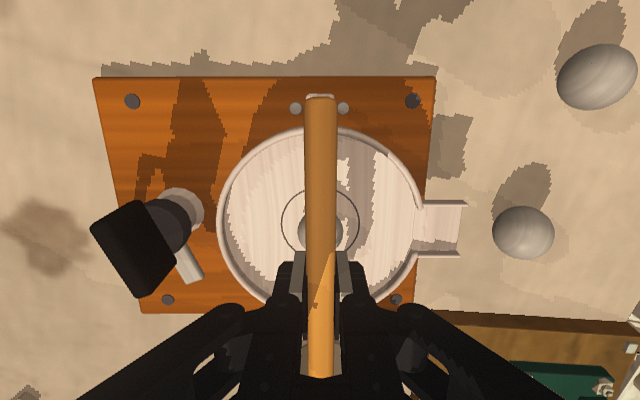

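The dish is lifted and level; spout and knob are clear, and the ball is centred in the ring at about (320,228).

>>> {"api": "apply_moves", "payload": {"moves": [[[0,0,0,0,0,2,1],[0,0,0,0,0,6,1],[0,0,0,0,0,12,1],[0,0,0,0,0,18,1],[0,0,0,0,0,24,1],[0,0,0,0,0,30,1],[0,0,0,0,0,36,1],[0,0,0,0,0,42,1]]]}}

```text
clock: 9.3
ee_pos: [601.4, 60.0, 203.5]
tool_rot: [1.968, 2.449, 0.0]
contact_force: [0.7, -0.4, -3.5]
finger_gap: 0.13
finger_force: 58.4
```

>>> {"api": "apply_moves", "payload": {"moves": [[[0,0,0,0,0,6,1],[0,0,0,0,0,12,1],[0,0,0,0,0,18,1],[0,0,0,0,0,24,1],[0,0,0,0,0,30,1],[0,0,0,0,0,36,1],[0,0,0,0,0,40,1],[0,0,0,0,0,41,1]]]}}

```text
clock: 10.1
ee_pos: [601.6, 60.0, 244.5]
tool_rot: [1.968, 2.449, 0.001]
contact_force: [0.0, 0.4, -4.2]
finger_gap: 0.129
finger_force: 58.5
```

>>> {"api": "apply_moves", "payload": {"moves": [[[0,0,-0.01,0,0,0,1],[0,0,-0.03,0,0,0,1],[0,0,-0.06,0,0,0,1],[0,0,-0.1,0,0,0,1],[0,0,-0.15,0,0,0,1],[0,0,-0.2,0,0,0,1],[0,0,-0.25,0,0,0,1],[0,0,-0.3,0,0,0,1]]]}}

```text
clock: 10.9
ee_pos: [601.4, 60.1, 243.6]
tool_rot: [-2.315, -2.123, 0.001]
contact_force: [0.4, -0.2, -3.6]
finger_gap: 0.128
finger_force: 58.5
```

>>> {"api": "apply_moves", "payload": {"moves": [[[0,0,-0.05,0,0,0,1],[0,0,-0.1,0,0,0,1],[0,0,-0.15,0,0,0,1],[0,0,-0.2,0,0,0,1],[0,0,-0.25,0,0,0,1],[0,0,-0.3,0,0,0,1],[0,0,-0.35,0,0,0,1],[0,0,-0.4,0,0,0,1]]]}}

```text
clock: 11.7
ee_pos: [601.4, 60.1, 243.6]
tool_rot: [-2.691, -1.621, 0.0]
contact_force: [0.2, 0.1, -4.3]
finger_gap: 0.127
finger_force: 58.5
```

>>> {"api": "apply_moves", "payload": {"moves": [[[0,0,-0.05,0,0,0,1],[0,0,-0.1,0,0,0,1],[0,0,-0.15,0,0,0,1],[0,0,-0.2,0,0,0,1],[0,0,-0.25,0,0,0,1],[0,0,-0.3,0,0,0,1],[0,0,-0.35,0,0,0,1],[0,0,-0.4,0,0,0,1]]]}}

```text
clock: 12.5
ee_pos: [601.4, 60.2, 243.7]
tool_rot: [-2.959, -1.054, 0.0]
contact_force: [-0.3, -0.5, -4.5]
finger_gap: 0.131
finger_force: 58.5
```

>>> {"api": "apply_moves", "payload": {"moves": [[[0,0,-0.05,0,0,0,1],[0,0,-0.1,0,0,0,1],[0,0,-0.15,0,0,0,1],[0,0,-0.2,0,0,0,1],[0,0,-0.25,0,0,0,1],[0,0,-0.3,0,0,0,1],[0,0,-0.34,0,0,0,1],[0,0,-0.36,0,0,0,1]]]}}

```text
clock: 13.3
ee_pos: [601.4, 60.2, 243.6]
tool_rot: [3.1, 0.509, -0.0]
contact_force: [-0.0, -0.4, -4.9]
finger_gap: 0.128
finger_force: 58.4
```

Run:
```python
from h import *
s=state()
e=R.from_rotvec(s["tool_rot"]).as_matrix();print(np.degrees(np.arctan2(e[1,1],e[0,1])))
p,d=robot.grab_frame("wrist");cv2.imwrite("pics/w5.png",p)
p2,d=robot.grab_frame("scene");cv2.imwrite("pics/s5.png",cv2.resize(p2[120:270,230:450],None,fx=3.5,fy=3.5))
```

```text
t 13.3 tcp [601.4  60.2 243.6] R [[0.947, 0.32, -0.0], [0.32, -0.947, -0.0], [-0.0, 0.0, -1.0]] F [-0.  -0.4 -4.9] gap 0.128 58.4 q [-0.74  0.75  1.03  1.73 -0.72  1.09 -0.72]
-71.34315775215691
```

View pics/w5.png

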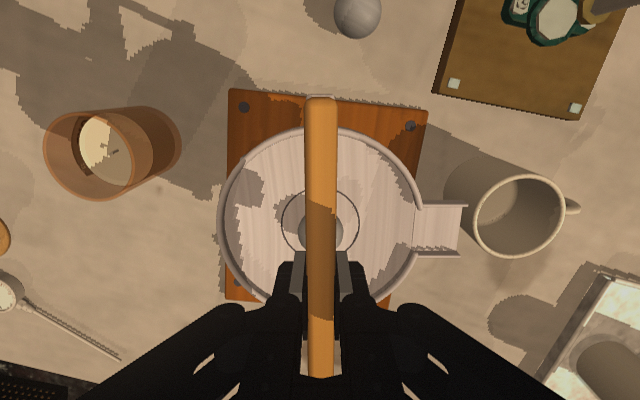

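View pics/s5.png

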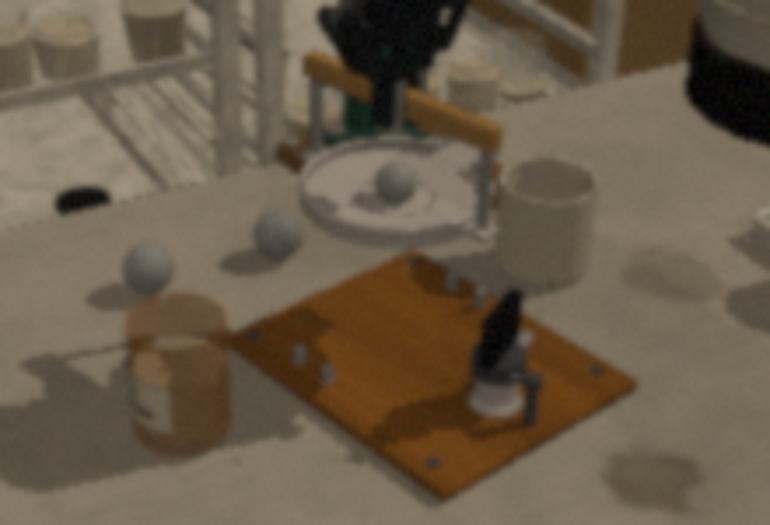

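The ball is still in the ring at (320,230), the latch stays over, and the spout at (440,228) is close to pointing at the cup, whose rim centre is near (518,216). One fine correction is left.

Run:
```python
from h import *
s=robot.read_state()
c=ray("wrist",(518,216),75,s);c2=c
D=s["ee_pos"];print(c,D)
for c in[(636.8,-89.35),(639.46,-90.47),c]:print(np.degrees(np.arctan2(c[1]-D[1],c[0]-D[0])))
# spout axis (rim edges of spout walls at z~ dish bottom+22 =132)
for a,b in[((467,205),(460,254)),((417,203),(417,250))]:
    q=(ray("wrist",a,131,s)+ray("wrist",b,131,s))/2;print("spout",q,np.degrees(np.arctan2(q[1]-D[1],q[0]-D[0])))
```

```text
[640.08895946 -90.09081991  75.        ] [601.40692935  60.16817004 243.66982435]
-76.68240933876768
-75.82296818498507
-75.56348929801963
spout [630.69248533 -22.09061197 131.        ] -70.40338676262272
spout [623.48283727   5.39238406 131.        ] -68.0494258608648
```

>>> {"api": "apply_moves", "payload": {"moves": [[[0,0,-0.01,0,0,0,1],[0,0,-0.03,0,0,0,1],[0,0,-0.055,0,0,0,1],[0,0,-0.075,0,0,0,1],[0,0,-0.08,0,0,0,1],[0,0,-0.08,0,0,0,1],[0,0,-0.08,0,0,0,1],[0,0,-0.08,0,0,0,1]]]}}

```text
clock: 14.2
ee_pos: [601.5, 60.0, 243.9]
tool_rot: [-3.117, -0.389, -0.0]
contact_force: [0.7, 0.1, -4.1]
finger_gap: 0.126
finger_force: 58.4
```

>>> {"api": "apply_moves", "payload": {"moves": [[[0,0,0,0,0,0,1],[0,0,0,0,0,0,1],[0,0,0,0,0,0,1],[0,0,0,0,0,0,1],[0,0,0,0,0,0,1]]]}}

```text
clock: 14.7
ee_pos: [601.5, 60.0, 243.9]
tool_rot: [-3.117, -0.388, -0.0]
contact_force: [0.0, -0.5, -4.1]
finger_gap: 0.128
finger_force: 58.4
```

Run:
```python
from h import *
s=state();e=R.from_rotvec(s["tool_rot"]).as_matrix();print(np.degrees(np.arctan2(e[1,1],e[0,1])))
p,d=robot.grab_frame("wrist");cv2.imwrite("pics/w6.png",p)
```

```text
t 14.7 tcp [601.5  60.  243.9] R [[0.969, 0.245, 0.0], [0.245, -0.969, 0.0], [0.0, -0.0, -1.0]] F [ 0.  -0.5 -4.1] gap 0.128 58.4 q [-0.75  0.76  1.05  1.73 -0.74  1.1  -0.78]
-75.80068262983639
```

View pics/w6.png

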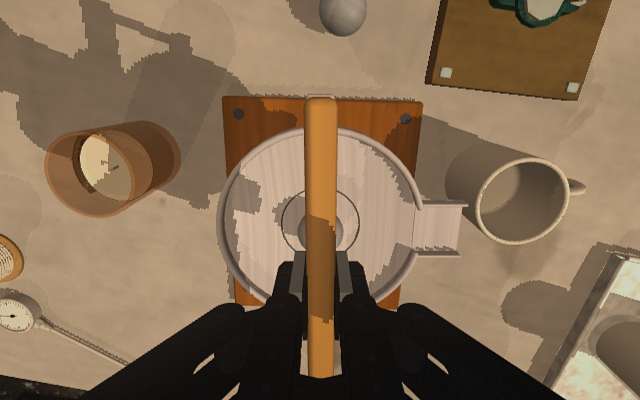

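The ball is still in the ring at (320,230), and the spout at (440,228) points at the cup. Handing in.

```bash
python3 -c "
from rig import robot
print(robot.finish_job())"
```

```text
the job is handed in; nothing more can be done
None
```

I turned the latch clear, then lifted the dish level about 10 cm above its place and turned it so its spout points at the cup to within about 1°, with the ball still in the ring; I handed the job in at about 15 s, still holding it.

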